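Open the push-to-open sample cupboard

ROBOT

A 6-joint arm with a two-finger parallel gripper is mounted at the origin on a cart in front of the work surface, level with it; the furniture and walls round the work are solid. World frame = base frame: x ahead of the robot, y to its left, z up, the work surface at z = 0. Lengths are in m, angles in rad, forces in N, time in s.
With the tool pointing down it reaches from about 0.4 to 0.825 m from the base axis. Payload 7 kg.
Tool frame: the origin (TCP) lies between the finger pads; the fingertips stand 11 mm ahead of it and the grasp point (between the pads) lies 8 mm behind it; z points along the fingers, x is the direction in which the jaws open and shut, and the axes are right-handed (so a half turn about z gives the same grasp; the last joint's range is limited). The gripper opens to 88 mm and grips with 3 to 60 N. Pads are 19 mm wide; open, the fingers measure 130 mm over their backs; the gripper's body (78 mm by 193 mm) begins 47 mm behind the grasp point.
Start: joints at [1.394, 0.359, 0.012, 0, -1.224, -0.288], TCP at [0.303, 0.603, 0.238] pointing down, gripper open.
Joint ranges: [-3.07, 3.07], [-1.43, 2.12], [-1.02, 1.25], [-3.03, 1.67], [-3.05, -0], [-3.03, 3.03]. Speed limits (rad/s): [2.39, 2.39, 3.01, 3.14, 3.14, 3.14].

INTERFACE

Orientations are given as a rotation vector (axis times angle).
In Python, from workcell import ctrl gives the robot as it stands.
- The arm moves only by the tool send_rows, never from a script. Its argument "targets" is a list of rows, each an object of numbers: "x", "y", "z": the shift along the tool's x, y, z in units of 600 mm (1.0 is 600 mm); "spin": the turn about the tool's z in units of 120 degrees (1.0 is 120 degrees); "fingers": the opening, from 0 (shut) to 1 (fully open). In form: [{"x": .., "y": .., "z": .., "spin": .., "fingers": ..}, ...]. A call has 1 to 12 rows; each row shifts and turns the pose as measured when the row begins, along the tool's axes as they then stand; what a row does not reach is not made up. A row lasts 1/10 s, in which the tool goes at most 50 mm and 8.59 degrees, less where a joint would pass 70% of its speed; a pose out of reach is approached as far as the arm can. A call with a number of a shift or a turn outside -1 to 1 is refused whole. A call with a gripper value outside its range is refused whole. The fingers move at their own pace and stop on an object; "newtons" is the grip in N (left out, the last holds). Time passes only in rows, so rows that do not move let the fingers close. It gives the time, the measured TCP pose, the force and the opening at its end, in the units of the state.
- ctrl.get_state(): the state, without advancing time (a new reading comes with each control period).
- ctrl.grab_frame(name): name is "scene" or "top" or "wrist"; returns the picture (400x640x3 uint8, red, green, blue); there is no depth.
- ctrl.get_calibration(name): a dict with "intrinsics" (3x3 intrinsics, pixels), "pose" (4x4, takes a point from camera to world coordinates); the wrist camera has in their place "hand_eye" (4x4, takes a point from camera to tool coordinates, whose origin is the TCP and whose axes are the tool frame's). Camera axes: x right, y up, looking along -z (the intrinsics and any distortion apply to the point x, -y, -z); pixel columns grow to the right and rows downward; lengths in m; the calibration is good to about 2 mm. A picture is of the moment at which its call begins: read the wrist's pose just before it. get_calibration takes no time and is no camera call.
- ctrl.hand_in(): hands the job in, once; it reports no verdict.
The state is a dict: "t": time; "joints": joint angles; "qvel": joint speeds; "effort": joint torques, N m; "ee_pos": TCP position; "eef_rot": TCP orientation; "contact_force": force on the tool from outside, world axes, zero at the start; "ft_torque": the same for the moment, N m; "gripper_width": opening from 0.0 (shut) to 1.0 (fully open).
Only numpy, scipy, OpenCV 4.12 (cv2) and the standard library are available. Lean on these libraries where they do the work, as an engineer would, in place of code of your own. Each camera call takes 0.05 s, during which the arm holds its last target.

TASK

With your fingers, press the blue cupboard door at its round mark until the push catch lets go, take your fingers off so the spring pops it ajar, then push it from behind until it stands wide open, about square to its cupboard or further, so the amber bottle inside can be reached. Only touch and push: do not pinch the door, and do not lift or knock the other things. Leave the grey door shut.

Things in the scene. Friction and masses are not known exactly. Their poses are not given: they have to be found in the camera images.
- blue_cupboard: white box, 120 deep (its x) x 160 wide (its y) x 120 high, fixed to the bench, one blue door over its open front, 8 mm off it when shut. Origin: centre of its underside; +x points to its back, -x to its front, roughly to the robot (turned up to 0.2 rad); +y is its left side seen from the robot. The amber bottle stands inside.
- blue_door (a joint): angle of the blue door (rad): 0 shut and latched, negative pressed in (stop -0.05), positive open (stop 1.75, free edge swinging out). Pressing the mark in 5 to 6 mm (3 to 6 N) unlatches it; as the finger backs off, a spring throws it ajar to about 0.6 to 0.7 rad. From there light hinge friction keeps it where it is pushed. Pushed shut it does not latch again.
- blue_mark (a point): centre of the round black mark, 16 mm across, on the outer face of the blue door where one presses; 132 mm from the hinge axis, 22 mm in from the free edge, 95 mm above the bench; moves with the door. Its x axis points inward through the door and its y axis points along the door towards the hinge.
- blue_edge (a point): point on the inner surface of the blue door at its free upright edge, 95 mm above the bench and 23 mm below the door's top edge, 154 mm from the hinge; moves with the door.
- blue_hinge (a point): point on the upright hinge axis of the blue door, at the cupboard's left front edge (seen from the robot), 95 mm above the bench. Door panel: 152 mm wide, 12 mm thick (hinge axis at mid thickness), from 12 to 118 mm above the bench; no handle. Axes as the cupboard's.
- grey_cupboard: white box, 120 deep (its x) x 160 wide (its y) x 120 high, fixed to the bench, one grey door over its open front, 8 mm off it when shut. Origin: centre of its underside; +x points to its back, -x to its front, roughly to the robot (turned up to 0.2 rad); +y is its left side seen from the robot. The two cupboards may have changed places.
- grey_door (a joint): angle of the grey door (rad): 0 shut and latched, negative pressed in (stop -0.05), positive open (stop 1.75, free edge swinging out). Pressing the mark in 5 to 6 mm (3 to 6 N) unlatches it; as the finger backs off, a spring throws it ajar to about 0.6 to 0.7 rad. From there light hinge friction keeps it where it is pushed. Pushed shut it does not latch again.
- grey_mark (a point): centre of the round black mark, 16 mm across, on the outer face of the grey door where one presses; 132 mm from the hinge axis, 22 mm in from the free edge, 95 mm above the bench; moves with the door. Its x axis points inward through the door and its y axis points along the door towards the hinge.
- grey_edge (a point): point on the inner surface of the grey door at its free upright edge, 95 mm above the bench and 23 mm below the door's top edge, 154 mm from the hinge; moves with the door.
- grey_hinge (a point): point on the upright hinge axis of the grey door, at the cupboard's left front edge (seen from the robot), 95 mm above the bench. Door panel: 152 mm wide, 12 mm thick (hinge axis at mid thickness), from 12 to 118 mm above the bench; no handle. Axes as the cupboard's.
- dropper_amber: amber dropper bottle with a black cap, 34 mm across, 78 high, standing loose on the floor of the blue cupboard; origin: centre of its underside.
- vial_1: small glass vial with a black cap, 24 mm across, 48 high, loose on the bench between the cupboards' fronts; origin: centre of its underside.
- crucible: white porcelain crucible, 44 mm across, 36 high, loose on the bench; origin: centre of its underside.
- timer: grey bench timer with three keys, 66 x 66 x 20 high, loose on the bench; origin: centre of its underside.

How it is judged:
By the outcome, as a careful person would: the job done as asked, in the order asked, and still so for the second after the job is handed in, with the robot touching nothing.
It also fails if it takes over 48 s, if anything falls off the work surface, if the arm or the gripper's body presses on something with over 40 N, if the wrist force passes 120 N, or if a joint passes its speed limit or range.

## Working session

There is one attempt and no reset: what is moved stays moved. The work goes in short steps, Python scripts to look and compute and a tool call to move; the robot and the scene stay as the last step left them, time stands still between calls to the robot, and variables do not carry over. Pictures are saved under pics/ and viewed, and the job is handed in when it is done.

Besides the shell and the picture viewer there is one more tool, called after "Call:" as name(argument=value, ...) on one line, values as JSON. send_rows: Moves the arm, as the interface text tells. Its arguments: {"type":"object","properties":{"targets":{"type":"array"},"newtons":{"type":"number"}},"required":["targets"]}

```bash
mkdir -p pics
python3 - <<'E'
from workcell import ctrl
import cv2,numpy as np
np.set_printoptions(precision=4,suppress=True)
print(ctrl.get_state())
for n in("scene","top"):
    im=ctrl.grab_frame(n);cv2.imwrite(f"pics/{n}0.png",im[:,:,::-1]);print(n,ctrl.get_calibration(n))
print(ctrl.get_calibration("wrist"))
E
```

```text
{'t': 0.0, 'joints': array([ 1.3941,  0.3594,  0.0111, -0.0004, -1.2241, -0.2881]), 'qvel': array([ 0.0008, -0.    ,  0.0011,  0.0019, -0.0008,  0.0005]), 'effort': array([ -0.0014, -58.2716,  29.3075,   6.9977,   0.0071,  -0.0002]), 'ee_pos': array([0.3024, 0.603 , 0.2366]), 'eef_rot': array([ 1.6493, -2.6723,  0.0016]), 'contact_force': array([-0.3541,  0.0834, -0.5457]), 'ft_torque': array([-0.0339, -0.0523,  0.0338]), 'gripper_width': 0.9990079542204997}
scene {'intrinsics': array([[395.9668,   0.    , 323.4919],
       [  0.    , 395.9668, 201.996 ],
       [  0.    ,   0.    ,   1.    ]]), 'pose': array([[ 0.6725,  0.456 , -0.5829,  0.0003],
       [-0.74  ,  0.4176, -0.5272, -0.3941],
       [ 0.003 ,  0.7859,  0.6183,  0.6684],
       [ 0.    ,  0.    ,  0.    ,  1.    ]])}
top {'intrinsics': array([[431.67  ,   0.    , 316.714 ],
       [  0.    , 431.67  , 195.6656],
       [  0.    ,   0.    ,   1.    ]]), 'pose': array([[-0.0232,  0.98  , -0.1979,  0.3067],
       [-0.9996, -0.0199,  0.0187,  0.1081],
       [ 0.0144,  0.1982,  0.98  ,  1.1404],
       [ 0.    ,  0.    ,  0.    ,  1.    ]])}
{'intrinsics': array([[283.1992,   0.    , 319.434 ],
       [  0.    , 283.1992, 194.8143],
       [  0.    ,   0.    ,   1.    ]]), 'hand_eye': array([[ 1.    ,  0.0016,  0.0001,  0.0009],
       [ 0.0015, -0.9566, -0.2915, -0.0786],
       [-0.0004,  0.2915, -0.9566, -0.1474],
       [ 0.    ,  0.    ,  0.    ,  1.    ]])}
```

View pics/scene0.png

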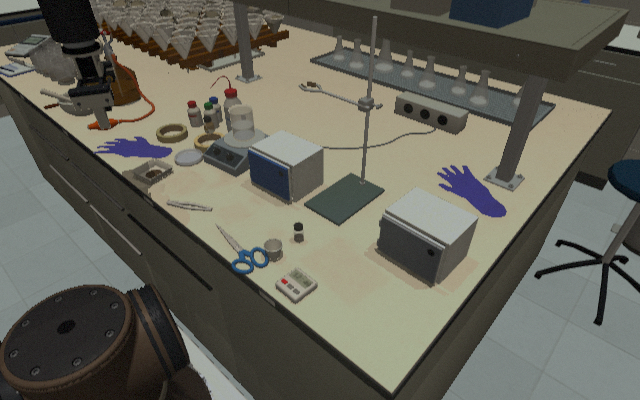

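View pics/top0.png

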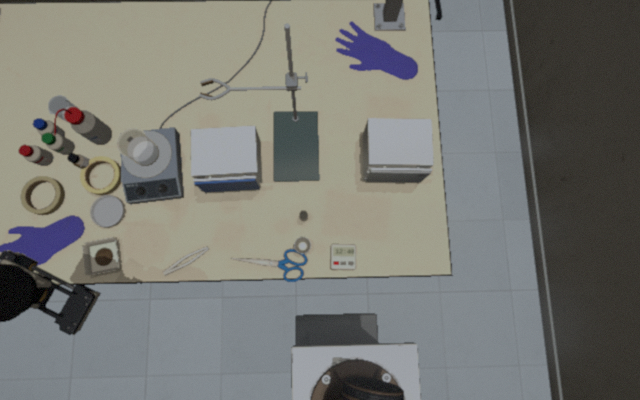

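Run:
```python
import cv2
a=cv2.imread("pics/scene0.png")[110:220,220:350];b=cv2.imread("pics/top0.png")[110:210,170:280]
cv2.imwrite("pics/z1.png",cv2.resize(a,None,fx=5,fy=5,interpolation=2))
cv2.imwrite("pics/z2.png",cv2.resize(b,None,fx=5,fy=5,interpolation=2))
```

```text
(no output)
```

View pics/z1.png

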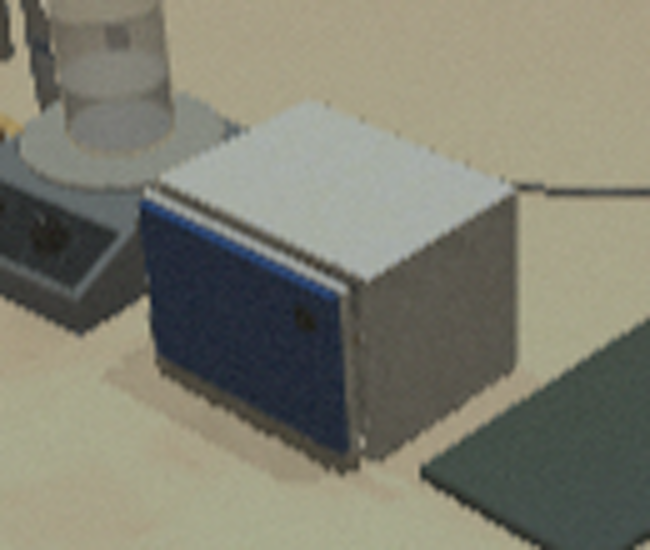

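View pics/z2.png

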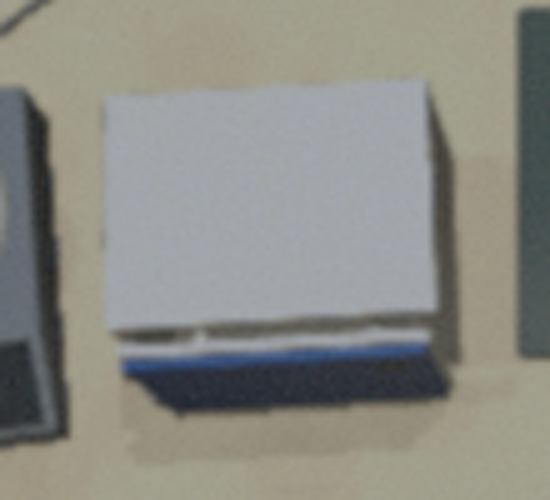

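```bash
cat > h.py <<'E'
import numpy as np,cv2
from workcell import ctrl
from scipy.optimize import least_squares
from scipy.spatial.transform import Rotation as R
np.set_printoptions(precision=4,suppress=True)
def campose(n,st=None):
    c=ctrl.get_calibration(n)
    if n=="wrist":
        T=np.eye(4);T[:3,:3]=R.from_rotvec(st["eef_rot"]).as_matrix();T[:3,3]=st["ee_pos"]
        return c["intrinsics"],T@c["hand_eye"]
    return c["intrinsics"],c["pose"]
def proj(cp,P):
    K,T=cp;P=np.atleast_2d(P);p=(P-T[:3,3])@T[:3,:3]
    q=np.c_[p[:,0],-p[:,1],-p[:,2]]@K.T
    return q[:,:2]/q[:,2:]
def ray(cp,uv):
    K,T=cp;d=np.linalg.solve(K,[uv[0],uv[1],1]);d=T[:3,:3]@(d*[1,-1,-1]);return T[:3,3],d/np.linalg.norm(d)
def onz(cp,uv,z):
    o,d=ray(cp,uv);return o+d*(z-o[2])/d[2]
E
python3 - <<'E'
from h import *
t=campose("top");s=campose("scene")
tp=np.array([[105,98],[428,82],[437,312],[112,330]])/5+[170-.4,110-.4]
sp=np.array([[155,182],[315,100],[515,190],[365,280],[304,319]])/5+[220-.4,110-.4]
# corners local: x back + ; y left +
BL,BR,FR,FL=[.06,.08],[.06,-.08],[-.06,-.08],[-.06,.08]
# mark local: hinge at y=+0.08?, door x=-.06-.008-.012
def W(p,L,h):
    c,s_=np.cos(p[2]),np.sin(p[2]);L=np.array(L)
    return np.c_[p[0]+c*L[:,0]-s_*L[:,1],p[1]+s_*L[:,0]+c*L[:,1],np.full(len(L),h)]
def f(p):
    h=p[3]
    a=proj(t,W(p,[BL,BR,FR,FL],h))-tp
    b=proj(s,W(p,[FL,BL,BR,FR],h))-sp[:4]
    return np.r_[a.ravel(),b.ravel()]
r=least_squares(f,[.6,.3,0,.12]);print(r.x,r.fun.reshape(-1,2))
p=r.x
print("mark via scene pred",proj(s,W(p,[[-.08,.076-.132]],.095)),sp[4])
for y in(.078,.076,.074):print(y,W(p,[[-.074,y]],.095),proj(s,W(p,[[-.08,y-.132]],.095)), W(p,[[-.08,y-.132]],.095))
for n,uv in dict(vial=(303,215),cru=(302,246),timer=(343,257),stirFR=(181,194),stirFL=(125,201)).items():print(n,onz(t,uv,.04 if n!='timer' else .02))
E
```

```text
[0.6321 0.3145 0.0374 0.1176] [[ 0.5278 -0.4337]
 [ 0.432  -0.5956]
 [ 0.237  -0.0436]
 [-0.7148 -0.0205]
 [-0.3194 -0.4558]
 [-1.3323  0.1407]
 [ 0.4382  0.2497]
 [-0.0374  0.6237]]
mark via scene pred [[280.8337 173.5488]] [280.4 173.4]
0.078 [[0.5553 0.3897 0.095 ]] [[280.2827 173.2664]] [[0.5542 0.2575 0.095 ]]
0.076 [[0.5554 0.3877 0.095 ]] [[280.8337 173.5488]] [[0.5543 0.2555 0.095 ]]
0.074 [[0.5554 0.3857 0.095 ]] [[281.3857 173.8317]] [[0.5544 0.2535 0.095 ]]
vial [0.4788 0.1236 0.04  ]
cru [0.3993 0.1275 0.04  ]
timer [0.3704 0.0227 0.02  ]
stirFR [0.5404 0.4386 0.04  ]
stirFL [0.5249 0.5815 0.04  ]
```

Call:
send_rows(targets=[{"x":0.051,"y":-0.066,"z":0,"spin":0,"fingers":0},{"x":0.051,"y":-0.066,"z":0,"spin":0,"fingers":0},{"x":0.051,"y":-0.066,"z":0,"spin":0,"fingers":0},{"x":0.051,"y":-0.066,"z":0,"spin":0,"fingers":0},{"x":0.051,"y":-0.066,"z":0,"spin":0,"fingers":0},{"x":0.051,"y":-0.066,"z":0,"spin":0,"fingers":0},{"x":0.051,"y":-0.066,"z":0,"spin":0,"fingers":0}])

```text
t: 0.8
ee_pos: [0.4517, 0.2879, 0.2329]
eef_rot: [1.658, -2.661, 0.007]
contact_force: [1.2, -0.0, -0.1]
gripper_width: 0.424
```

Call:
send_rows(targets=[{"x":0,"y":0,"z":0,"spin":0.0715,"fingers":0},{"x":0,"y":0,"z":0,"spin":0.0715,"fingers":0},{"x":0,"y":0,"z":0,"spin":0.0715,"fingers":0},{"x":0,"y":0,"z":0,"spin":0.0715,"fingers":0},{"x":0,"y":0,"z":0,"spin":0.0715,"fingers":0},{"x":0,"y":0,"z":0,"spin":0.0715,"fingers":0},{"x":0,"y":0,"z":0,"spin":0.0715,"fingers":0}])

```text
t: 1.5
ee_pos: [0.4529, 0.279, 0.2314]
eef_rot: [0.091, -3.133, 0.015]
contact_force: [0.6, 0.8, 0.5]
gripper_width: 0.007
```

```bash
cat > snap.py <<'E'
import sys
from h import *
def rep():
    st=ctrl.get_state();M=R.from_rotvec(st["eef_rot"]).as_matrix()
    print("t",st["t"],"p",st["ee_pos"],"xyaw",np.degrees(np.arctan2(M[1,0],M[0,0])),"F",st["contact_force"],"w",st["gripper_width"],"zt",M[:,2]);return st
if __name__=="__main__":
    for n in sys.argv[2:]:
        st=rep();cv2.imwrite(f"pics/{n}{sys.argv[1]}.png",ctrl.grab_frame(n)[:,:,::-1])
E
python3 snap.py 1 wrist
```

```text
t 1.5 p [0.4529 0.279  0.2314] xyaw -176.66548562391168 F [0.58   0.8212 0.4719] w 0.006765103443268556 zt [-0.0065 -0.0097 -0.9999]
```

View pics/wrist1.png

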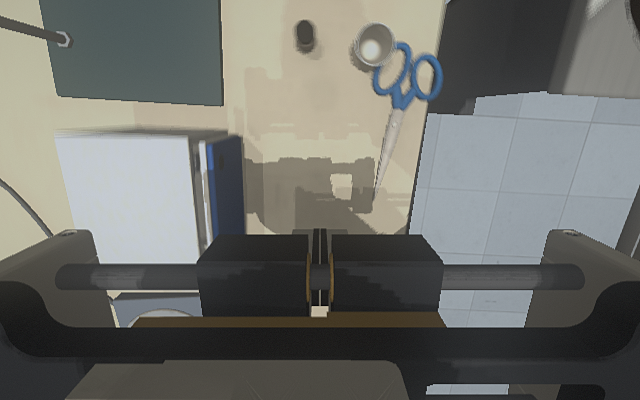

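```bash
python3 - <<'E'
from h import *
c=ctrl.get_calibration("wrist");cp=(c["intrinsics"],c["hand_eye"])
for x in(.021,-.021):
  for y in(-.0095,.0095):
    for z in(.011,-.03,-.055):print(x,y,z,proj(cp,[x,y,z]))
E
python3 -c "
import cv2;a=cv2.imread('pics/wrist1.png')[210:330,190:450];cv2.imwrite('pics/z3.png',cv2.resize(a,None,fx=3,fy=3,interpolation=2))"
```

```text
0.021 -0.0095 0.011 [[352.7636 229.2312]]
0.021 -0.0095 -0.03 [[362.6563 264.8634]]
0.021 -0.0095 -0.055 [[372.1888 299.1985]]
0.021 0.0095 0.011 [[351.7718 257.1634]]
0.021 0.0095 -0.03 [[360.9875 299.2951]]
0.021 0.0095 -0.055 [[369.7099 339.172 ]]
-0.021 -0.0095 0.011 [[283.5914 229.3432]]
-0.021 -0.0095 -0.03 [[273.0417 265.0087]]
-0.021 -0.0095 -0.055 [[262.876 299.376]]
-0.021 0.0095 0.011 [[284.7549 257.2721]]
-0.021 0.0095 -0.03 [[274.9573 299.4348]]
-0.021 0.0095 -0.055 [[265.6839 339.3413]]
```

View pics/z3.png

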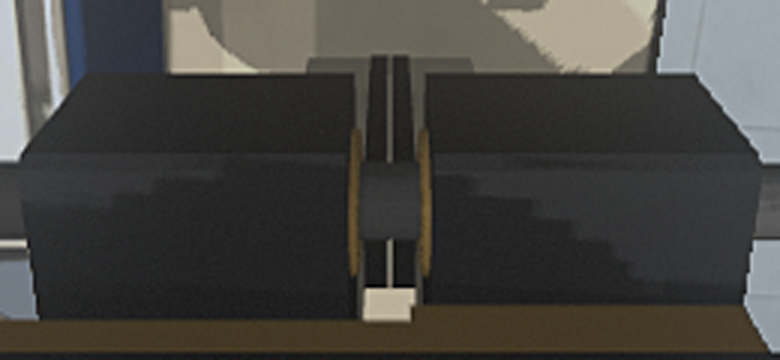

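Call:
send_rows(targets=[{"x":-0.024,"y":-0.022,"z":0.05,"spin":0.01,"fingers":0},{"x":-0.024,"y":-0.022,"z":0.06,"spin":0,"fingers":0},{"x":0,"y":0,"z":0.06,"spin":0,"fingers":0},{"x":0,"y":0,"z":0.05,"spin":0,"fingers":0},{"x":0,"y":0,"z":0,"spin":0,"fingers":0}])

```text
t: 2.05
ee_pos: [0.4834, 0.2522, 0.0964]
eef_rot: [0.065, -3.136, 0.011]
contact_force: [-0.9, -0.7, 0.9]
gripper_width: 0.005
```

```bash
python3 snap.py 2 wrist scene
```

```text
t 2.05 p [0.4834 0.2522 0.0964] xyaw -177.61869831309963 F [-0.8775 -0.6868  0.878 ] w 0.004567388010868014 zt [-0.0043 -0.007  -1.    ]
t 2.1 p [0.4844 0.2531 0.0986] xyaw -177.59125723708314 F [-0.467   0.1424  0.8561] w 0.0027066323392013927 zt [-0.0021 -0.0055 -1.    ]
```

View pics/wrist2.png

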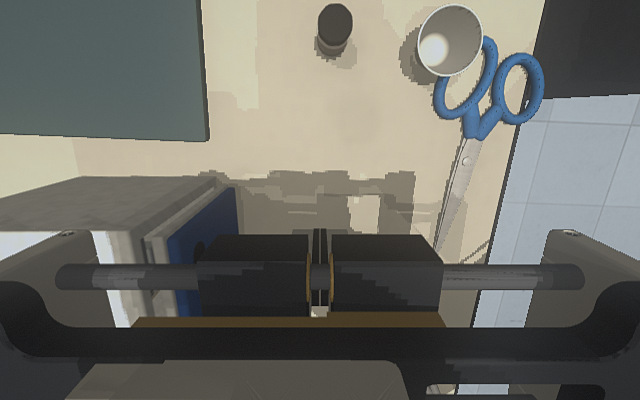

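View pics/scene2.png

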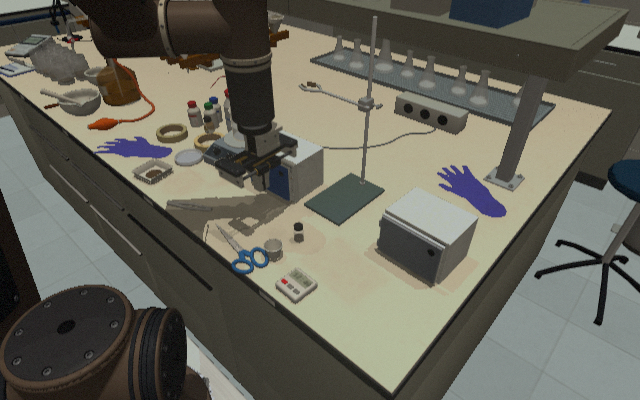

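```bash
python3 - <<'E'
from h import *
st=ctrl.get_state();st=dict(st,ee_pos=np.array([.4834,.2522,.0964]))
cp=campose("wrist",st)
m=np.array([.5543,.2555,.095]);print(proj(cp,m),[proj(cp,m+[0,d,0]) for d in(-.008,.008)])
E
python3 -c "
import cv2;a=cv2.imread('pics/wrist2.png')[220:330,140:260];cv2.imwrite('pics/z4.png',cv2.resize(a,None,fx=5,fy=5,interpolation=2))"
```

```text
[[196.8436 251.6423]] [array([[195.6772, 239.1713]]), array([[197.9782, 263.7717]])]
```

View pics/z4.png

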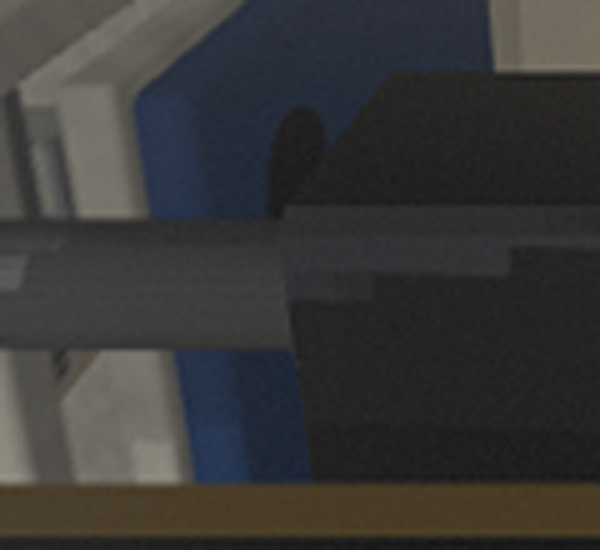

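Call:
send_rows(targets=[{"x":-0.035,"y":0.002,"z":0.006,"spin":0,"fingers":0},{"x":-0.02,"y":0.0,"z":0,"spin":0,"fingers":0},{"x":0,"y":0.0,"z":0,"spin":0,"fingers":0}])

```text
t: 2.45
ee_pos: [0.5216, 0.2595, 0.1028]
eef_rot: [-0.073, 3.134, 0.002]
contact_force: [-0.5, 0.1, 0.2]
gripper_width: 0.006
```

Call:
send_rows(targets=[{"x":0,"y":-0.005,"z":0.014,"spin":0,"fingers":0},{"x":-0.005,"y":0.0,"z":0,"spin":0,"fingers":0},{"x":-0.003,"y":0.0,"z":0,"spin":0,"fingers":0}])

```text
t: 2.75
ee_pos: [0.5267, 0.257, 0.0963]
eef_rot: [-0.074, 3.132, 0.006]
contact_force: [-0.7, -0.5, -0.6]
gripper_width: 0.005
```

```bash
python3 -c "
from snap import *
for i in range(3):rep()"
```

```text
t 2.75 p [0.5267 0.257  0.0963] xyaw -177.28002254814024 F [-0.7277 -0.501  -0.589 ] w 0.005458379169287074 zt [ 0.009   0.0041 -1.    ]
t 2.75 p [0.5267 0.257  0.0963] xyaw -177.28002254814024 F [-0.7277 -0.501  -0.589 ] w 0.005458379169287074 zt [ 0.009   0.0041 -1.    ]
t 2.75 p [0.5267 0.257  0.0963] xyaw -177.28002254814024 F [-0.7277 -0.501  -0.589 ] w 0.005458379169287074 zt [ 0.009   0.0041 -1.    ]
```

Call:
send_rows(targets=[{"x":-0.006,"y":0,"z":0.003,"spin":0,"fingers":0},{"x":-0.004,"y":0.0,"z":0,"spin":0,"fingers":0}])

```text
t: 2.95
ee_pos: [0.5327, 0.2573, 0.0948]
eef_rot: [-0.075, 3.132, 0.006]
contact_force: [0.5, -0.3, 0.0]
gripper_width: 0.003
```

Call:
send_rows(targets=[{"x":-0.005,"y":0,"z":0.0,"spin":0,"fingers":0}])

```text
t: 3.05
ee_pos: [0.5357, 0.2574, 0.0948]
eef_rot: [-0.075, 3.132, 0.006]
contact_force: [-3.6, -0.3, 0.3]
gripper_width: 0.005
```

Call:
send_rows(targets=[{"x":-0.005,"y":0,"z":0.0,"spin":0,"fingers":0}])

```text
t: 3.15
ee_pos: [0.5383, 0.2574, 0.0947]
eef_rot: [-0.075, 3.133, 0.005]
contact_force: [-5.2, 0.5, 3.6]
gripper_width: 0.004
```

Call:
send_rows(targets=[{"x":-0.005,"y":0,"z":0.0,"spin":0,"fingers":0}])

```text
t: 3.25
ee_pos: [0.541, 0.2574, 0.0947]
eef_rot: [-0.075, 3.134, 0.005]
contact_force: [-4.5, 0.8, 3.1]
gripper_width: 0.005
```

Call:
send_rows(targets=[{"x":-0.003,"y":0,"z":0.0,"spin":0,"fingers":0}])

```text
t: 3.35
ee_pos: [0.5423, 0.2574, 0.0946]
eef_rot: [-0.075, 3.135, 0.004]
contact_force: [-11.9, 2.2, 8.8]
gripper_width: 0.004
```

Call:
send_rows(targets=[{"x":0.08,"y":0,"z":0,"spin":0,"fingers":0},{"x":0.083,"y":0,"z":0.0,"spin":0,"fingers":0},{"x":0.07,"y":-0.03,"z":0.0,"spin":0,"fingers":0},{"x":0.0,"y":-0.06,"z":0.0,"spin":0,"fingers":0},{"x":0.0,"y":0,"z":0.0,"spin":0,"fingers":0}])

```text
t: 3.85
ee_pos: [0.4034, 0.1972, 0.0923]
eef_rot: [-0.079, 3.132, 0.006]
contact_force: [0.1, 1.4, -0.8]
gripper_width: 0.002
```

```bash
python3 snap.py 3 wrist scene top; python3 -c "
import cv2
a=cv2.imread('pics/scene3.png')[100:260,180:360];b=cv2.imread('pics/top3.png')[100:270,140:340]
cv2.imwrite('pics/z5.png',cv2.resize(a,None,fx=4,fy=3.5,interpolation=2));cv2.imwrite('pics/z6.png',cv2.resize(b,None,fx=3.5,fy=3.5,interpolation=2))"
```

```text
t 3.85 p [0.4034 0.1972 0.0923] xyaw -177.10805180819293 F [ 0.1067  1.4133 -0.83  ] w 0.0018510705373577837 zt [ 0.0086  0.0042 -1.    ]
t 3.9 p [0.4043 0.1986 0.0926] xyaw -177.14318438472648 F [-0.3237  0.1953 -1.0138] w 0.00722146704363903 zt [ 0.0097  0.0052 -0.9999]
t 3.95 p [0.4052 0.1996 0.0927] xyaw -177.15014833411354 F [0.3536 1.0347 0.5554] w 0.0038244484237900697 zt [ 0.0102  0.0055 -0.9999]
```

View pics/z5.png

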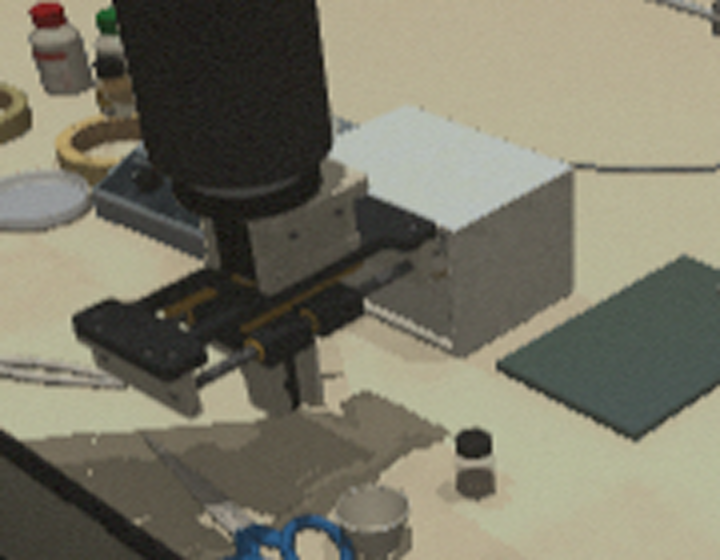

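View pics/z6.png

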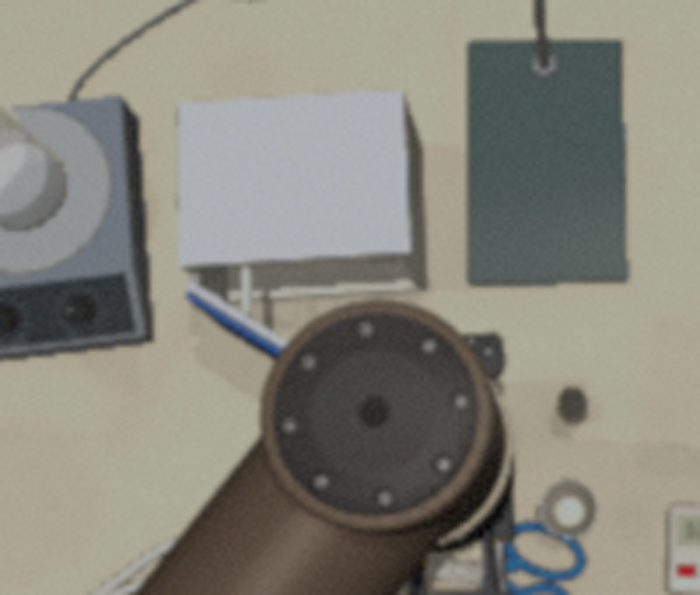

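View pics/wrist3.png

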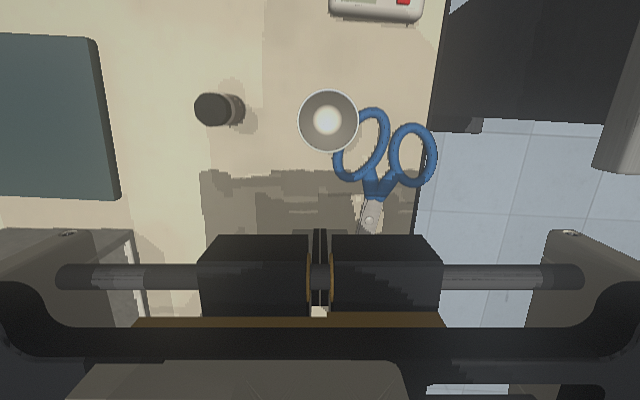

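Call:
send_rows(targets=[{"x":-0.07,"y":-0.03,"z":0,"spin":0,"fingers":0},{"x":-0.07,"y":-0.03,"z":0,"spin":0,"fingers":0},{"x":-0.04,"y":-0.007,"z":0,"spin":0,"fingers":0},{"x":0.0,"y":0.0,"z":0.0,"spin":0,"fingers":0}])

```text
t: 4.4
ee_pos: [0.5238, 0.1689, 0.0941]
eef_rot: [-0.086, 3.125, 0.011]
contact_force: [-0.5, -0.1, 0.3]
gripper_width: 0.001
```

```bash
python3 snap.py 4 wrist
python3 - <<'E'
from h import *
H=np.array([.5555,.3887])
for th in np.arange(.6,1.75,.1):
    f=th-.037;u=np.array([-np.sin(f),-np.cos(f)]);n=np.array([np.cos(f),-np.sin(f)])
    print(round(th,2),H+.12*u+n*(.006+.019*abs(n[0])+.0105*abs(n[1])),H+.154*u)
E
```

```text
t 4.4 p [0.5238 0.1689 0.0941] xyaw -176.84261042415616 F [-0.4834 -0.0966  0.3476] w 0.0012971945139344698 zt [ 0.0148  0.0077 -0.9999]
0.6 [0.5149 0.2725] [0.4733 0.2585]
0.7 [0.5033 0.2772] [0.4607 0.2673]
0.8 [0.4921 0.2833] [0.4491 0.2774]
0.9 [0.4814 0.2907] [0.4385 0.2886]
1.0 [0.4715 0.2993] [0.4291 0.3008]
1.1 [0.4625 0.309 ] [0.4209 0.3138]
1.2 [0.4545 0.3198] [0.4141 0.3276]
1.3 [0.4477 0.3316] [0.4087 0.342 ]
1.4 [0.4422 0.3442] [0.4048 0.3569]
1.5 [0.4382 0.3574] [0.4024 0.3721]
1.6 [0.4356 0.3711] [0.4015 0.3875]
1.7 [0.4343 0.3816] [0.4022 0.4029]
```

View pics/wrist4.png

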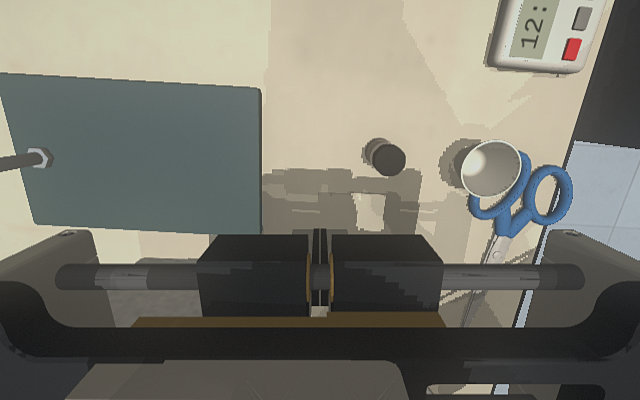

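Call:
send_rows(targets=[{"x":-0.002,"y":0.07,"z":0,"spin":0,"fingers":0},{"x":-0.002,"y":0.06,"z":0,"spin":0,"fingers":0},{"x":0,"y":0,"z":0,"spin":0,"fingers":0}])

```text
t: 4.75
ee_pos: [0.5206, 0.2488, 0.0931]
eef_rot: [-0.079, 3.128, 0.009]
contact_force: [-0.5, -0.1, -0.3]
gripper_width: 0.003
```

```bash
python3 snap.py 5 scene;python3 -c "
import cv2
a=cv2.imread('pics/scene5.png')[100:260,180:360]
cv2.imwrite('pics/z7.png',cv2.resize(a,None,fx=4,fy=3.5,interpolation=2))"
```

```text
t 4.75 p [0.5206 0.2488 0.0931] xyaw -177.1097822648202 F [-0.4807 -0.0759 -0.2501] w 0.002626942076531582 zt [ 0.0125  0.0062 -0.9999]
```

View pics/z7.png

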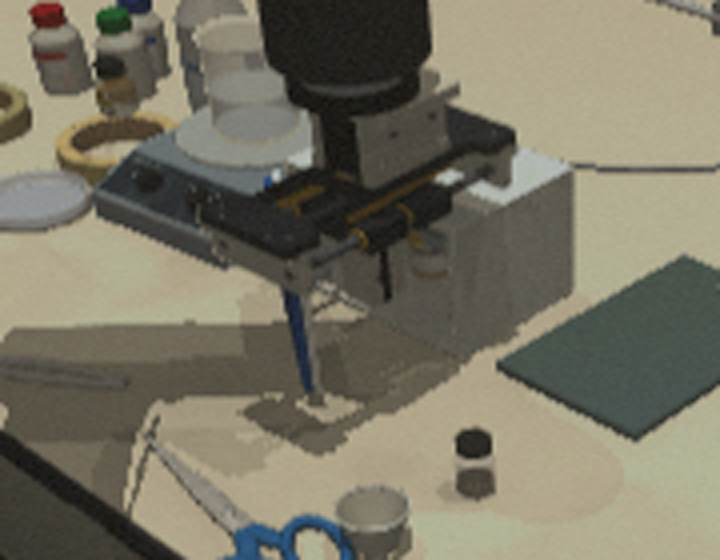

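Call:
send_rows(targets=[{"x":0.007,"y":0.04,"z":0,"spin":0,"fingers":0},{"x":0.02,"y":0.01,"z":0,"spin":0,"fingers":0},{"x":0.02,"y":0.012,"z":0,"spin":0,"fingers":0}])

```text
t: 5.1
ee_pos: [0.4837, 0.2754, 0.0902]
eef_rot: [0.076, -3.14, 0.014]
contact_force: [0.3, -0.5, 1.0]
gripper_width: 0.007
```

Call:
send_rows(targets=[{"x":0.02,"y":0.016,"z":0,"spin":0,"fingers":0},{"x":0.018,"y":0.018,"z":0,"spin":0,"fingers":0},{"x":0.014,"y":0.018,"z":0,"spin":0,"fingers":0}])

```text
t: 5.4
ee_pos: [0.4483, 0.3056, 0.0902]
eef_rot: [-0.074, 3.14, -0.011]
contact_force: [0.3, -0.3, -0.0]
gripper_width: 0.004
```

Call:
send_rows(targets=[{"x":0.006,"y":0.035,"z":0,"spin":0,"fingers":0},{"x":0.004,"y":0.032,"z":0,"spin":0,"fingers":0},{"x":0.002,"y":0.03,"z":0,"spin":0,"fingers":0},{"x":0.0,"y":0.018,"z":0,"spin":0,"fingers":0}])

```text
t: 5.8
ee_pos: [0.4328, 0.3754, 0.0895]
eef_rot: [0.074, -3.137, 0.015]
contact_force: [1.4, -13.6, 2.8]
gripper_width: 0.005
```

```bash
python3 snap.py 6 scene;python3 -c "
import cv2
a=cv2.imread('pics/scene6.png')[90:260,130:350]
cv2.imwrite('pics/z8.png',cv2.resize(a,None,fx=3.5,fy=3.5,interpolation=2))"
```

```text
t 5.8 p [0.4328 0.3754 0.0895] xyaw -177.31386842451454 F [  1.4266 -13.6007   2.812 ] w 0.005484528842497356 zt [-0.0031 -0.0098 -0.9999]
```

View pics/z8.png

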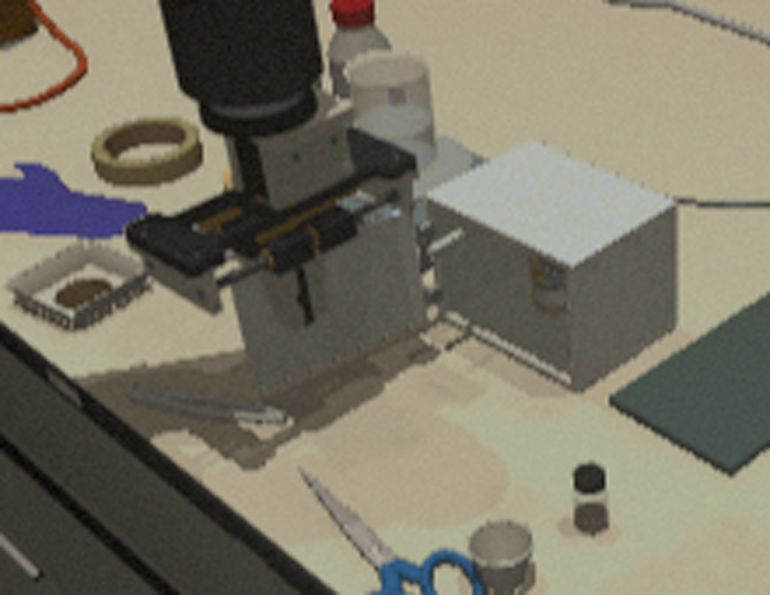

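Call:
send_rows(targets=[{"x":0,"y":-0.02,"z":0,"spin":0,"fingers":0},{"x":0,"y":-0.04,"z":0,"spin":0,"fingers":0},{"x":0,"y":-0.07,"z":0,"spin":0,"fingers":0},{"x":0,"y":-0.06,"z":-0.05,"spin":0,"fingers":0},{"x":0,"y":-0.06,"z":-0.05,"spin":0,"fingers":0},{"x":0,"y":-0.05,"z":-0.06,"spin":0,"fingers":0},{"x":0,"y":-0.05,"z":-0.06,"spin":0,"fingers":0},{"x":0,"y":-0.04,"z":-0.04,"spin":0,"fingers":0},{"x":0,"y":0,"z":0,"spin":0,"fingers":0}])

```text
t: 6.75
ee_pos: [0.4454, 0.1295, 0.2531]
eef_rot: [-0.071, 3.137, -0.009]
contact_force: [0.1, 0.2, -0.3]
gripper_width: 0.004
```

```bash
python3 snap.py 7 scene top wrist
```

```text
t 6.75 p [0.4454 0.1295 0.2531] xyaw -177.39507999302512 F [ 0.1058  0.1716 -0.3192] w 0.004466154862303925 zt [ 0.0036 -0.0057 -1.    ]
t 6.8 p [0.4448 0.1301 0.2516] xyaw -177.41192706326873 F [ 0.0325 -0.277  -0.8602] w 0.006513609360410191 zt [ 0.002  -0.0062 -1.    ]
t 6.85 p [0.4443 0.1307 0.25  ] xyaw -177.38360841113317 F [ 0.3214  0.5601 -0.5022] w 0.0004404113320328708 zt [-0.0003 -0.0076 -1.    ]
```

View pics/scene7.png

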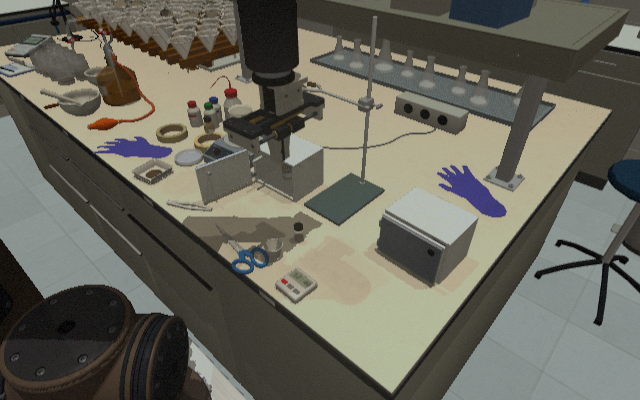

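View pics/top7.png

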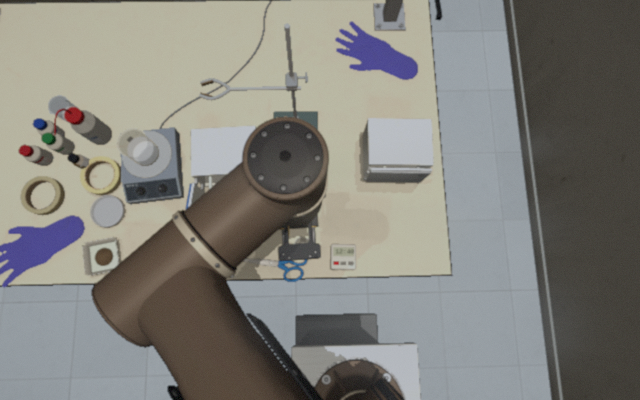

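Run:
```python
from h import *
a=cv2.imread('pics/scene7.png')
cp=campose("scene");H=np.array([.5555,.3887])
for th,c in((1.4,(0,0,255)),(1.57,(0,255,0)),(1.7,(255,0,0))):
    f=th-.037;u=np.array([-np.sin(f),-np.cos(f)])
    p=proj(cp,[[*(H+.154*u),.118],[*(H+.154*u),.012]]);print(th,p.ravel())
z=a[130:230,170:310];cv2.imwrite('pics/z9.png',cv2.resize(z,None,fx=5,fy=5,interpolation=2))
```

```text
1.4 [207.2355 175.2987 214.4567 208.7773]
1.57 [200.0348 171.8449 207.6245 205.1623]
1.7 [195.6368 168.7505 203.4207 201.9179]
```

View pics/z9.png

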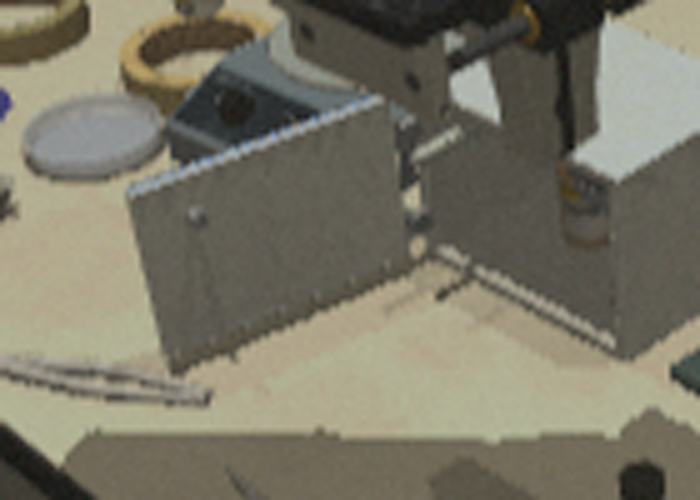

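```bash
python3 -c "
from workcell import ctrl
print(ctrl.hand_in())"
```

```text
the job is handed in; nothing more can be done
None
```

I opened the blue door as asked and handed the job in at about 6.9 s; no verdict came back.

- **Press:** With the fingers shut, I pressed the blue door at its mark. It first touched at about x = 0.534, and I pushed in about 7–8 mm to its stop. The force was about 12 N along x at the end, which is more than the 3–6 N needed to release the catch.
- **Pop ajar:** I took the fingers off and the spring threw the door to about 0.6 rad, seen in the top picture.
- **Open:** I came round the free edge and pushed the inner face with the closed fingers. It met resistance of about 14 N at the end, probably the open stop, and I then backed away clear.

**Last checks:**
- The door's free edge in the scene picture fits an angle of about 1.70 rad, past square.
- The amber bottle stands inside the cupboard, partly hidden by the gripper.
- The vial, crucible and timer look unmoved, and the grey door is shut.
- The tool is clear at z of about 0.25 m, with no contact force beyond sensor noise.

No check failed. The door angle comes from the scene view only, because the arm hid most of the door from the top camera.

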